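# Hang the headset on its folding stand

## Robot

A 7-joint arm with a two-finger parallel gripper is mounted at the origin on a cart in front of the work surface, level with it; the furniture and walls round the work are solid. World frame = base frame: x ahead of the robot, y to its left, z up, the work surface at z = 0. Lengths are in mm, angles in rad, forces in N, time in s.
With the tool pointing down it reaches from about 400 to 875 mm from the base axis. Payload 4.4 kg.
Tool frame: the origin (TCP) lies at the very end of the fingers, on their centre line; the grasp point (between the pads) lies 19 mm behind it; z points along the fingers, y is the direction in which the jaws open and shut (so a half turn about z gives the same grasp; the last joint's range is limited). The gripper opens to 85 mm and grips with 20 to 120 N. Pads are 22 mm wide; open, the fingers measure 114 mm over their backs; the gripper's body (76 mm by 85 mm) begins 54 mm behind the grasp point. The pads swing forward as they close: fully open they stand 13 mm farther back than shut.
Start: joints at [1.09, 0.628, 0.038, 1.517, -0.027, 0.996, -0.02], TCP at [261.983, -594.881, 231.313] pointing down, gripper open.
Joint ranges: [-3.06, 3.06], [-0.37, 2.12], [-1.25, 1.32], [0.18, 2.47], [-1.1, 4.24], [0.23, 1.98], [-2.94, 2.94]. Speed limits (rad/s): [2.57, 2.57, 3.14, 3.14, 3.14, 3.14, 3.14].

## Interface

Orientations are given as [roll, pitch, yaw] about the fixed x, y, z axes, in that order (R = Rz(yaw) Ry(pitch) Rx(roll)).
In Python, from cell import ctrl gives the robot as it stands.
- The arm moves only by the shell command python3 -m crank 'ROWS' [OPENING]. ROWS is JSON, a list that holds one entry, the list of rows, each a list of 6 numbers: the shift along the tool's x, y, z in units of 30 mm (1.0 is 30 mm), then the turn, a rotation vector about the tool's x, y, z in units of 6 degrees (1.0 is 6 degrees). In form: [[[tx, ty, tz, rx, ry, rz], ...]]. A call has 1 to 12 rows; each row shifts and turns the pose as measured when the row begins, along the tool's axes as they then stand; what a row does not reach is not made up. A row lasts 1/12 s, in which the tool goes at most 41.7 mm and 7.16 degrees, less where a joint would pass 70% of its speed; a pose out of reach is approached as far as the arm can. A call is refused whole if a number of a shift passes 1 or a number of a turn 1, either way. A call with a gripper value outside its range is refused whole. OPENING is the gripper command: -1 is fully open, 1 is shut, values between are in proportion, set as the call begins (- or left out, the last holds). The fingers move at their own pace and stop on an object; the grip force is fixed at half the most. Time passes only in rows, so rows that do not move let the fingers close. It gives the time, the measured TCP pose, the force and the opening at its end, in the units of the state.
- ctrl.read_state(): the state, without advancing time (a new reading comes with each control period).
- ctrl.get_image(name): name is "scene" or "top"; returns a dict with "color" (480x640x3 uint8, red, green, blue), "depth" (480x640 float32, mm along the optical axis (not along the pixel's ray), 0 where there is no reading), "camera_matrix" (3x3 intrinsics, pixels), "R" (3x3) and "t" (3): a world point X has camera coordinates R X + t. Camera axes: x right, y down, z forward; pixel columns grow to the right and rows downward; lengths in mm; the calibration is good to about 2 mm. A picture is of the moment at which its call begins.
- ctrl.finish_job(): hands the job in, once; it reports no verdict.
Trained networks look in a picture, given as the dict that the camera call returned (one of the last four; its "shot" number tells which), for a name from the list of things; names that differ only in an ending like _2 or _b are one class to them, and where a whole thing is asked for, a point or a joint stands for the part that bears it (a point fixed in the world has none). Each returns a list of dicts, best first, with "conf" (0 to 1); they miss things now and then, are a little off and sometimes report something else, mostly with a low value. They report only what shows in the picture. A call takes as long as a camera call.
- ctrl.search_frame(query, picture): "extent" ([centre column, centre row, width, height] in pixels, round what is visible of it).
The state is a dict: "clock": time; "qpos": joint angles; "qd": joint speeds; "tau": joint torques, N m; "eef_pos": TCP position; "tool_rot": TCP orientation; "force": force on the tool from outside, world axes, zero at the start; "torque": the same for the moment, N m; "width": finger opening in mm.
Only numpy, scipy, OpenCV 4.12 (cv2) and the standard library are available. Lean on these libraries where they do the work, as an engineer would, in place of code of your own. Each camera call takes 0.05 s, during which the arm holds its last target. There are 200 camera calls.

## Task

Put the headset away on its stand: fold the stand's hanger bar down until it is level on its stop, then take the headset that leans on the closed case and hang it by its headband over the bar. Lower it gently and let go, so that it hangs still and straight with one ear cup on each side of the bar, its headband square across both rods between the post and the bar's upturned end. Do not disturb the amber bottle, the calculator or the mug.

Things in the scene. Friction and masses are not known exactly. Their poses are not given: they have to be found in the camera images.
- hanger: Folding headset stand, fixed: round foot 120 mm across, 15 mm high; post 15 mm thick; hinge head on top, 22 deep, 40 wide, top 212 mm up. Origin: under the foot on the post's axis, z up. The hinge axis runs along y right above the origin at z = 205 mm. The bar folds down to the stand's -x side. Nothing stands above the bar.
- bar (a joint): Hinge of the hanger bar, rad: 0 folded straight up (starts at 0 to 0.25), 1.571 level on its stop, pointing to the stand's -x. Stiff: stays where it is left, about 1 N at the end moves it. The bar is a U of bent rod 130 mm long: two parallel rods 54 mm apart (centres), 10 mm thick with sleeves, open between them (44 mm), joined at the free end.
- bar_end (a point): Middle of the cross-rod (7 mm thick, 54 mm long, along the stand's y) that joins the rods at the bar's free end; this end is bent 20 mm at a right angle, upward when the bar is level. In the stand's frame at x = +20, z = 335 mm when folded up, x = -130, z = 225 mm when level. Its axes are those of the stand when folded up and turn with the bar.
- hanger_rest (a point): Point fixed to the stand (its frame: x = -70, y = 0, z = 222 mm, same axes) where the headset's crown point comes to lie when it hangs midway on the level bar, headset z up and its x along this x, either way round. Along x, 38 mm to either side is still on the bar. It can be brought on from the free end, a cup each side of the bar, clearing the upturned end.
- headset_crown (a point): Black over-ear headset, rigid, 0.2 to 0.3 kg, 184 high, 190 mm wide. Point: middle of the headband's crown, where to grip it. x: across the band's width (28 mm), normal to the headset's plane; y: cup to cup; z: from cups up to crown. Band 12 mm thick along z (6 each side of the point), a half circle of inner radius 72 mm. Starts leaning about 38 degrees, crown toward the robot.
- headset_cups (a point): Middle between the headset's ear cups, on their common axis, 138 mm below the crown point; same axes. Cups are round, 80 mm across, 40 mm thick, inner faces 110 mm apart, outer 190 mm; their lowest point is 178 mm below the crown. At the start the cups stand on the desk behind the case, the headset's arms rest on the case's rear top edge.
- kit_case: Closed grey moulded case, 234 x 306 x 78 mm (x, y, z), fixed; origin at the centre of its underside, z up. Rear face 109 mm from the origin on its +x side; the headset leans on the top edge there.
- amber_bottle: Small amber glass bottle with black cap, 56 x 47 x 77 mm, standing; origin at the centre of its underside. Leave alone.
- calculator: Black desk calculator, 168 x 92 x 21 mm, lying; origin at the centre of its underside. Leave alone.
- pen_mug: White dotted mug, 82 mm across, 114 mm with handle, 91 mm high, standing; origin at the underside. Leave alone.

How it is judged:
By the outcome, as a careful person would: the job done as asked, in the order asked, and still so for the second after the job is handed in, with the robot touching nothing.
It also fails if it takes over 64 s, if anything falls off the work surface, if the arm or the gripper's body presses on something with over 40 N, if the wrist force passes 120 N, or if a joint passes its speed limit or range.

## Working session

There is one attempt and no reset: what is moved stays moved. The work goes in short steps, Python scripts to look and compute and a shell command to move; the robot and the scene stay as the last step left them, time stands still between calls to the robot, and variables do not carry over. Pictures are saved under pics/ and viewed, about 8 in all and at most 12, crops included, and the job is handed in when it is done.

```bash
ls; mkdir -p pics
cat > h.py <<'E'
import numpy as np, cv2
from cell import ctrl
from scipy.spatial.transform import Rotation as Ro
def pts(im):
    K=im["camera_matrix"];d=im["depth"];v,u=np.indices(d.shape)
    c=np.stack([(u-K[0,2])/K[0,0]*d,(v-K[1,2])/K[1,1]*d,d],-1)
    w=(c-im["t"])@im["R"]; w[d==0]=np.nan
    return w
def save(im,n): cv2.imwrite("pics/"+n,im["color"][:,:,::-1])
E
python3 - <<'E'
from h import *
np.set_printoptions(precision=1,suppress=True)
print(ctrl.read_state())
a=[]
for n in("scene","top"):
    im=ctrl.get_image(n); np.savez(n+"0.npz",w=pts(im),**{k:im[k] for k in("color","depth","camera_matrix","R","t")}); a.append(im["color"])
    print(n,"cam at",-im["R"].T@im["t"])
    w=pts(im)
    for q in("hanger","bar","headset_crown","headset_cups","kit_case","amber_bottle","calculator","pen_mug"):
        for r in ctrl.search_frame(q,im)[:2]:
            e=r["extent"]; c=w[int(e[1]),int(e[0])]; print(q,round(r["conf"],2),np.array(e),c)
    save(im,n+"0.png")
E
```

```text
pics
{'clock': 0.0, 'qpos': array([ 1.1,  0.6,  0. ,  1.5, -0. ,  1. , -0. ]), 'qd': array([ 0., -0.,  0.,  0., -0.,  0., -0.]), 'tau': array([  0. , -56.3,   1.2, -19.3,   0. ,   0. ,  -0. ]), 'eef_pos': array([ 261.7, -594.3,  230.4]), 'tool_rot': array([-3.1,  0. ,  0.4]), 'force': array([0.7, 0.6, 0.7]), 'torque': array([ 0., -0., -0.]), 'width': 85.43344618261852}
scene cam at [ 77.4 814.5 809.7]
hanger 0.63 [370.1 214.   37.9 114.2] [ 733.7 -521.4   44.2]
hanger 0.26 [379.8 181.6  14.3  46.3] [ 626.3 -346.5  260.1]
bar 0.62 [378.6 180.   17.4  45. ] [ 606.  -296.5  286. ]
headset_crown 0.86 [231.9 358.9  84.7  82. ] [590.8 339.1 135.4]
headset_cups 0.93 [232.6 359.4  85.   81.3] [590.5 337.  131.2]
kit_case 0.74 [284.9 391.  156.9 160.3] [485.4 308.6  79.4]
amber_bottle 0.68 [289.6 271.6  19.4  29.1] [753.7 -67.8  49. ]
calculator 0.89 [426.1 265.7  57.7  35.8] [ 454.7 -366.3   17.1]
pen_mug 0.73 [212.3 320.   47.   47.3] [756.4 231.2  77.6]
top cam at [ 525.1  -83.2 1566.8]
hanger 0.92 [410.  233.5  52.6  37.6] [ 603.2 -289.5  332.9]
bar 0.53 [415.5 228.   32.7  16.2] [ 623.7 -322.7  212.7]
headset_crown 0.18 [226.9 178.2  46.   31.3] [791.9 207.    8.2]
headset_cups 0.85 [195.4 230.1  71.7  49.8] [636.1 301.6  -1.1]
kit_case 0.82 [206.9 272.9 114.9  87. ] [510.4 249.   82.3]
amber_bottle 0.59 [323.1 188.1  16.9  16.9] [749.5 -84.6  78.4]
calculator 0.87 [421.1 290.   43.2  62.2] [ 454.3 -373.1   14.5]
pen_mug 0.7 [228.  177.6  46.6  29.3] [795.7 201.9   3.2]
```

```bash
python3 - <<'E'
import cv2,numpy as np
a=cv2.imread("pics/scene0.png");b=cv2.imread("pics/top0.png")
x=cv2.resize(a[140:450,150:470],(400,388),interpolation=2); 
y=np.vstack([cv2.resize(b[190:310,140:260],(400,400),interpolation=2)])
z=cv2.resize(b[150:310,290:450],(400,400),interpolation=2)
o=np.zeros((600,800,3),np.uint8)
o[:388,:400]=x; o[:400,400:]=y
o[400:600,400:600]=cv2.resize(z,(200,200)); 
o[388:588,:400]=cv2.resize(a[150:250,320:440],(400,200))[:200]
cv2.imwrite("pics/v1.png",o)
E
python3 - <<'E'
import numpy as np
np.set_printoptions(precision=1,suppress=True,linewidth=160)
for n in("scene","top"):
    w=np.load(f"{n}0.npz")["w"]
    for lo,hi in((195,230),(230,280),(280,320),(320,350)):
        m=(w[...,2]>lo)&(w[...,2]<hi)&(abs(w[...,0]-600)<130)&(abs(w[...,1]+310)<120)
        p=w[m]
        if len(p)>5:
            pc=p.mean(0); u,s,v=np.linalg.svd(p[:,:2]-pc[:2],full_matrices=False)
            t=(p[:,:2]-pc[:2])@v[0]
            print(n,lo,len(p),pc,"dir",v[0],np.percentile(t,[0,5,95,100]),s/np.sqrt(len(p)),p.min(0),p.max(0))
    m=(w[...,2]>5)&(w[...,2]<25)&(np.hypot(w[...,0]-620,w[...,1]+320)<130); p=w[m]
    if len(p): print("foot",len(p),p.min(0),p.max(0),p.mean(0))
    # headset: above case
    m=(w[...,2]>90)&(abs(w[...,0]-550)<140)&(abs(w[...,1]-280)<170); p=w[m]
    print("hs",len(p),p.min(0),p.max(0),p.mean(0))
    t=p[p[:,2]>p[:,2].max()-12]; print("crown",t.mean(0),len(t),t.min(0),t.max(0))
    m=(abs(w[...,2]-78)<8)&(abs(w[...,0]-520)<150)&(abs(w[...,1]-260)<200); p=w[m].astype(np.float32)
    import cv2; print("case",p.mean(0),cv2.minAreaRect(p[:,:2].copy()))
E
```

```text
scene 195 129 [ 618.9 -312.2  208. ] dir [-0.1  1. ] [-39.3 -33.2  25.1  30.2] [19.8  5.6] [ 605.9 -351.8  195. ] [ 632.6 -281.7  229.9]
scene 230 108 [ 617.  -317.1  255.2] dir [-0.1  1. ] [-33.2 -30.9  30.   31.2] [27.3  3.6] [ 606.5 -349.2  230.3] [ 629.6 -286.3  279.6]
scene 280 89 [ 610.1 -317.6  300.3] dir [-0.1  1. ] [-33.2 -31.2  30.4  34.3] [26.8  3.3] [ 599.8 -350.2  280.1] [ 621.  -283.5  319.9]
scene 320 78 [ 615.1 -317.7  333.8] dir [-0.1  1. ] [-33.5 -31.2  27.4  32. ] [23.8  7.4] [ 600.9 -351.5  320.9] [ 629.5 -286.9  342.1]
foot 975 [ 491.5 -415.2    5.1] [ 723.6 -206.2   24.9] [ 615.1 -320.3   14.7]
hs 1087 [561.9 199.1  90.2] [646.1 377.9 161.8] [585.1 307.8 134.8]
crown [579.7 276.8 154.5] 271 [564.9 227.7 149.8] [597.5 318.6 161.8]
case [504.9 270.4  78.1] ((538.5906982421875, 251.60650634765625), (286.0808410644531, 302.48052978515625), 6.458719253540039)
top 195 142 [ 621.3 -316.1  207.6] dir [ 0. -1.] [-34.3 -29.7  27.2  37.7] [19.6  6.8] [ 606.4 -353.3  195.1] [ 634.4 -281.8  229.6]
top 230 34 [ 618.7 -316.1  255. ] dir [ 0.1 -1. ] [-30.3 -30.2  27.9  30.1] [27.   3.2] [ 606.6 -345.6  230.5] [ 627.3 -285.7  278.8]
top 280 28 [ 612.7 -319.3  300. ] dir [ 0.1 -1. ] [-32.7 -32.2  24.5  27.7] [26.7  3.2] [ 602.6 -346.3  282. ] [ 621.  -287.5  316.8]
top 320 127 [ 618.8 -316.9  337.4] dir [-0.2  1. ] [-31.7 -29.2  29.   30.8] [21.7  7.8] [ 598.9 -348.8  322.1] [ 631.1 -287.9  345.7]
foot 1805 [ 492.8 -448.4    5. ] [ 720.2 -194.6   25. ] [ 607.4 -320.2   13.3]
hs 676 [499.1 131.1  90.1] [646.  378.7 167.6] [590.1 268.9 137.7]
crown [582.2 274.3 158.9] 98 [568.1 232.4 155.7] [594.9 316.7 167.6]
case [509.7 249.6  78.8] ((537.7425537109375, 253.95489501953125), (286.78228759765625, 301.61700439453125), 6.298904895782471)
```

View pics/v1.png

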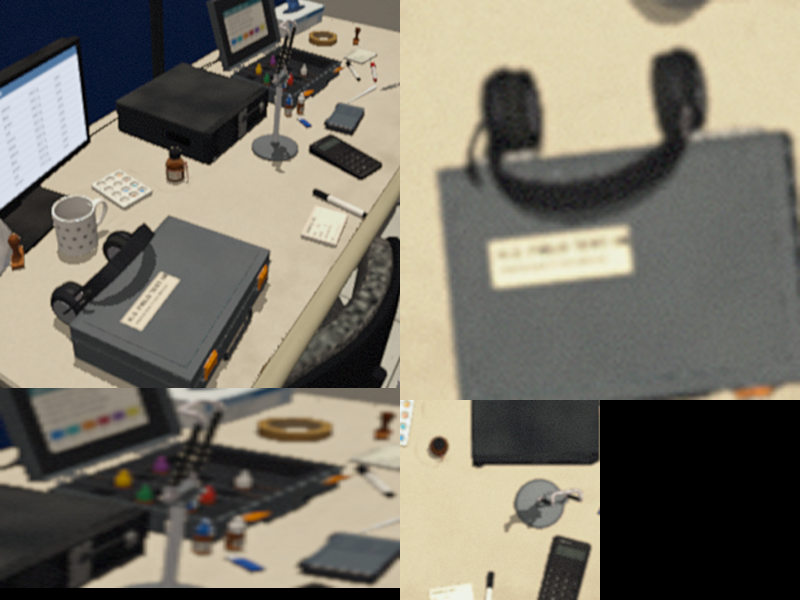

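View pics/top0.png

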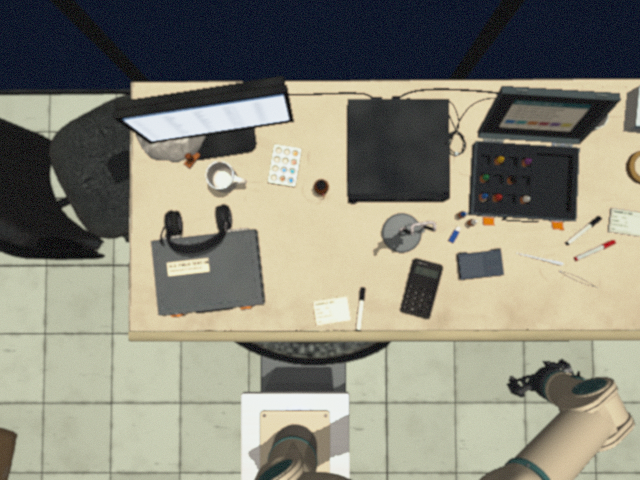

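The scene view shows the stand upright with its bar folded up at about (378,180), and the headset leaning over the case edge. In the top view the headset is at about (197,230), the stand foot at (402,233), the bottle at (321,188), the calculator at (421,290) and the mug at (220,178). Next I'll fit precise poses for the headset and the stand.

```bash
cat >> h.py <<'E'
from scipy.optimize import least_squares
np.set_printoptions(precision=2,suppress=True,linewidth=160)
def sdbox(a,b,ca,ha,hb):
    da=abs(a-ca)-ha;db=abs(b)-hb
    return np.hypot(np.maximum(da,0),np.maximum(db,0))+np.minimum(np.maximum(da,db),0)
def hsR(p): return Ro.from_euler("ZYX",[p[3],p[4],p[5]])
def fit_headset(P,p0):
    def f(p):
        l=hsR(p).inv().apply(P-p[:3]); return sdbox(np.hypot(l[:,1],l[:,2]+78),l[:,0],78,6,14)
    r=least_squares(f,p0,loss="soft_l1",f_scale=2,x_scale=[10,10,10,.1,.1,.1]); return r.x,f(r.x)
def bar_fit(P,p0):  # p: x,y of stand, yaw, theta  (z hinge 205)
    def f(p):
        l=Ro.from_euler("z",p[2]).inv().apply(P-[p[0],p[1],205]); l=Ro.from_euler("y",p[3]).apply(l) # undo fold
        yy=abs(l[:,1])
        rod=np.hypot(yy-27,l[:,0])-5; rod=np.hypot(rod,np.maximum(0,l[:,2]-130))
        cr=np.hypot(np.hypot(l[:,0]-20,l[:,2]-130),np.maximum(0,yy-27))-3.5
        return np.where(abs(rod)<abs(cr),rod,cr)
    r=least_squares(f,p0,loss="soft_l1",f_scale=2,x_scale=[5,5,.1,.1]); return r.x,f(r.x)
def plan(R,t): # difference from the measured pose, in tool axes & row units
    s=ctrl.read_state(); R0=Ro.from_euler("xyz",s["tool_rot"])
    print("pose",s["eef_pos"],s["tool_rot"],"F",s["force"],"w",s["width"],"t",s["clock"])
    rv=(R0.inv()*R).as_rotvec(degrees=True)/6
    d=np.array(t)-s["eef_pos"]
    print("turn units(tool now)",rv,"| shift units, tool axes now",R0.inv().apply(d)/30,"| in target axes",R.inv().apply(d)/30)
E
python3 - <<'E'
from h import *
for names in(("scene",),("top",),("scene","top")):
    w=np.vstack([np.load(n+"0.npz")["w"].reshape(-1,3) for n in names])
    P=w[(w[:,2]>98)&(abs(w[:,0]-590)<50)&(abs(w[:,1]-280)<105)]
    x,r=fit_headset(P,np.array([575,275,150,.1,-.66,0.]));print(names,len(P),"headset",x,np.median(abs(r)))
    m=(w[:,2]>222)&(abs(w[:,0]-615)<40)&(abs(w[:,1]+317)<45)
    x,r=bar_fit(w[m],np.array([620,-317,.08,.15]));print("bar",m.sum(),x,np.median(abs(r)))
    m=(w[:,2]>11)&(w[:,2]<19)&(np.hypot(w[:,0]-620,w[:,1]+317)<66);q=w[m][:,:2]
    print("foot",len(q),np.percentile(q,[1,99],axis=0).mean(0))
E
```

```text
('scene',) 1044 headset [580.75 315.25 137.75   0.11  -0.66  -0.59] 0.955886713508157
bar 287 [ 626.33 -318.37    0.14    0.16] 1.4385440689405709
foot 497 [ 624.08 -315.41]
('top',) 640 headset [576.12 273.92 149.46   0.11  -0.67  -0.  ] 1.260727168046131
bar 191 [ 625.38 -317.23    0.13    0.16] 0.9622540132083666
foot 708 [ 623.64 -315.74]
('scene', 'top') 1684 headset [577.3  270.08 148.53   0.11  -0.67   0.02] 1.2480854412730098
bar 478 [ 626.05 -317.7     0.15    0.16] 1.2478642116256544
foot 1205 [ 623.87 -315.24]
```

```bash
cat >> h.py <<'E'
S=np.array([625,-317,0.]);SY=.14
SR=Ro.from_euler("z",SY)
def st(x,y,z): return S+SR.apply([x,y,z])
DOWN=Ro.from_euler("xyz",[np.pi,0,SY+np.pi/2])
E
python3 -m crank '[[[0,0,-0.45,0,0,-1],[0,0,-0.45,0,0,-1],[0,0,-0.45,0,0,-1],[0,0,-0.45,0,0,-1],[0,0,-0.45,0,0,-1],[0,0,-0.45,0,0,-1],[0,0,-0.45,0,0,-1],[0,0,-0.45,0,0,-1],[0,0,-0.45,0,0,-1],[0,0,-0.45,0,0,-1],[0,0,-0.45,0,0,-1],[0,0,-0.45,0,0,-1]]]' 1
python3 -c "
from h import *
plan(DOWN,st(60,0,385))"
```

```text
clock: 1.9
eef_pos: [260.5, -592.8, 396.8]
tool_rot: [-3.137, -0.008, 1.73]
force: [0.0, -0.0, 0.0]
width: -0.2
pose [ 260.52 -592.83  396.76] [-3.14 -0.01  1.73] F [ 0.02 -0.04  0.04] w -0.2265538842401623 t 1.9
turn units(tool now) [-0.05 -0.08  0.19] | shift units, tool axes now [ 7.11 15.46  0.38] | in target axes [ 7.41 15.31  0.39]
```

```bash
python3 -m crank '[[[0.6,0.95,0,0,0,0.1],[0.6,0.95,0,0,0,0.1],[0.6,0.95,0,0,0,0],[0.6,0.95,0,0,0,0],[0.6,0.95,0,0,0,0],[0.6,0.95,0,0,0,0],[0.6,0.95,0,0,0,0],[0.6,0.95,0,0,0,0],[0.6,0.95,0,0,0,0],[0.6,0.95,0,0,0,0],[0.6,0.95,0,0,0,0],[0.6,0.95,0,0,0,0]]]' 
python3 -c "
from h import *
plan(DOWN,st(60,0,385))"
```

```text
clock: 2.9
eef_pos: [572.4, -333.8, 398.4]
tool_rot: [-3.133, 0.006, 1.689]
force: [0.8, -0.6, 0.3]
width: -0.2
pose [ 572.44 -333.83  398.42] [-3.13  0.01  1.69] F [ 0.76 -0.65  0.31] w -0.19135619294190723 t 2.9
turn units(tool now) [-0.08  0.06 -0.21] | shift units, tool axes now [0.4  3.81 0.41] | in target axes [0.31 3.81 0.45]
```

```bash
python3 -m crank '[[[0.1,0.95,0,0,0,-0.1],[0.1,0.95,0.1,0,0,-0.1],[0.1,0.95,0.1,0,0,0],[0.1,0.95,0.2,0,0,0],[0,0,0,0,0,0],[0,0,0,0,0,0]]]' 
python3 -c "
from h import *
plan(DOWN,st(60,0,318))"
```

```text
clock: 3.4
eef_pos: [694.9, -293.6, 383.1]
tool_rot: [-3.135, 0.0, 1.724]
force: [-1.0, -0.4, 0.6]
width: -0.1
pose [ 694.89 -293.56  383.08] [-3.14  0.    1.72] F [-0.99 -0.45  0.6 ] w -0.10509009894119688 t 3.4
turn units(tool now) [-0.06  0.    0.13] | shift units, tool axes now [-0.44 -0.41  2.17] | in target axes [-0.45 -0.42  2.17]
```

```bash
python3 -m crank '[[[-0.15,0,0.75,0,0,0.1],[-0.15,0,0.75,0,0,0],[-0.15,0,0.7,0,0,0],[0,-0.5,0,0,0,0],[0,-0.5,0,0,0,0],[0,-0.5,0,0,0,0],[0,-0.5,0,0,0,0],[0,-0.5,0,0,0,0],[0,-0.5,0,0,0,0],[0,0,0,0,0,0]]]' 
python3 -c "
from h import *
plan(DOWN,st(-69,0,289))"
```

```text
clock: 4.23
eef_pos: [595.6, -324.9, 314.8]
tool_rot: [-3.131, 0.002, 1.707]
force: [0.1, -1.2, -0.4]
width: 0.3
pose [ 595.59 -324.92  314.81] [-3.13  0.    1.71] F [ 0.13 -1.22 -0.44] w 0.2673923160774033 t 4.2333
turn units(tool now) [-0.1   0.02 -0.04] | shift units, tool axes now [ 0.12 -1.28  0.87] | in target axes [ 0.12 -1.29  0.86]
```

```bash
python3 -m crank '[[[0,-0.4,0.2,0,0,0],[0,-0.4,0.3,0,0,0],[0,-0.4,0.3,0,0,0],[0,0,0,0,0,0],[0,0,0,0,0,0]]]'
python3 - <<'E'
from h import *
plan(DOWN,st(-69,0,320))
im=ctrl.get_image("top");w=pts(im).reshape(-1,3);save(im,"t1.png")
w2=pts(ctrl.get_image("scene")).reshape(-1,3)
for P in(w,w2):
    l=SR.inv().apply(P-S); m=(l[:,2]>222)&(l[:,2]<320)&(abs(l[:,1])>15)&(abs(l[:,1])<35)&(l[:,0]<-15)&(l[:,0]>-140)
    print(m.sum(),bar_fit(P[m],np.array([625,-317,.14,.8]))[0], "angle",np.degrees(np.arctan2(-l[m][:,0],l[m][:,2]-205).mean()))
E
```

```text
clock: 4.65
eef_pos: [558.1, -332.5, 294.3]
tool_rot: [-3.137, 0.007, 1.702]
force: [0.5, 0.3, 0.2]
width: -0.4
pose [ 558.09 -332.52  294.26] [-3.14  0.01  1.7 ] F [0.46 0.25 0.24] w -0.4467386076035967 t 4.65
turn units(tool now) [-0.04  0.07 -0.09] | shift units, tool axes now [ 0.19 -0.02 -0.86] | in target axes [ 0.2  -0.02 -0.86]
145 [ 623.38 -316.67    0.16    0.86] angle 46.071045520018956
252 [ 623.93 -319.63    0.14    0.86] angle 48.28368170746564
```

```bash
python3 -m crank '[[[0.1,0.1,-0.6,0,0,0],[0.1,0,-0.5,0,0,0],[0,-0.5,0,0,0,0],[0,-0.4,0,0,0,0],[0,0,0.5,0,0,0],[0,-0.2,0.5,0,0,0],[0,-0.2,0.5,0,0,0],[0,-0.2,0.5,0,0,0],[0,-0.1,0.4,0,0,0],[0,0,0,0,0,0]]]' 
python3 -c "
from h import *
plan(DOWN,st(-130,0,228))"
```

```text
clock: 5.58
eef_pos: [520.0, -331.3, 258.3]
tool_rot: [3.134, 0.011, 1.708]
force: [0.9, 0.6, -0.5]
width: 0.2
pose [ 520.   -331.31  258.33] [3.13 0.01 1.71] F [ 0.88  0.56 -0.51] w 0.24095453149982754 t 5.5833
turn units(tool now) [ 0.08  0.11 -0.03] | shift units, tool axes now [-0.01 -0.81  1.  ] | in target axes [-0.02 -0.8   1.01]
```

```bash
python3 -m crank '[[[0,-0.3,0.3,0,0,0],[0,-0.3,0.3,0,0,0],[0,-0.2,0.2,0,0,0],[0,0,0.15,0,0,0],[0,0,0.1,0,0,0],[0,0,0,0,0,0]]]' 
python3 -c "
from h import *
plan(DOWN,st(-130,0,228))"
```

```text
clock: 6.08
eef_pos: [512.0, -332.7, 230.8]
tool_rot: [3.105, 0.017, 1.714]
force: [0.3, 0.2, 0.4]
width: -0.0
pose [ 512.03 -332.72  230.76] [3.1  0.02 1.71] F [0.31 0.22 0.38] w -0.03603704133391724 t 6.0833
turn units(tool now) [0.35 0.16 0.03] | shift units, tool axes now [-0.   -0.53  0.07] | in target axes [-0.01 -0.53  0.09]
```

Run:
```python
from h import *
a=ctrl.get_image("top");b=ctrl.get_image("scene")
for im in(a,b):
    P=pts(im).reshape(-1,3);l=SR.inv().apply(P-S); m=(l[:,2]>150)&(l[:,2]<240)&(abs(l[:,1])>18)&(abs(l[:,1])<36)&(l[:,0]<-20)&(l[:,0]>-160)
    q=l[m]; k=q[:,0]>-110
    print(m.sum(),"slope deg",np.degrees(np.arctan(np.polyfit(q[k,0],q[k,2],1)[0])),q[k].mean(0),q.min(0),q.max(0))
A=cv2.resize(b["color"][140:290,290:440],(600,600),interpolation=2)
cv2.imwrite("pics/v2.png",A[:,:,::-1])
```

```text
225 slope deg -3.764295379438221 [-57.12  11.26 213.23] [-131.08  -32.06  204.59] [-20.33  32.41 239.14]
255 slope deg -3.4926674671447384 [-64.68   1.48 211.6 ] [-132.27  -34.01  203.79] [-21.13  32.97 238.23]
```

View pics/v2.png

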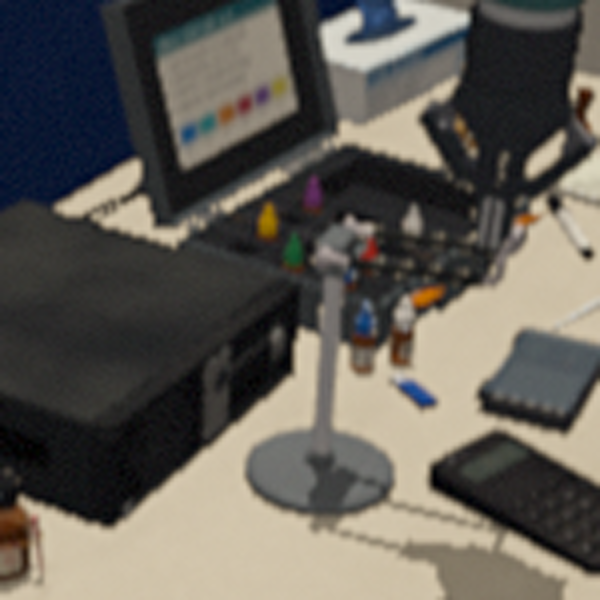

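```bash
python3 -m crank '[[[0,0.2,-0.5,0.2,0,0],[0,0,-0.5,0.2,0,0],[0,-0.5,0,0,0,0],[0,-0.5,0,0,0,0],[0,0,0.4,0,0,0],[0,0,0.3,0,0,0],[0,0,0.2,0,0,0],[0,0,0,0,0,0]]]' 
python3 -c "
from h import *
plan(DOWN,st(-130,0,228))"
```

```text
clock: 6.85
eef_pos: [484.2, -338.1, 236.9]
tool_rot: [-3.133, 0.02, 1.712]
force: [0.6, 0.9, -0.2]
width: 0.4
pose [ 484.23 -338.13  236.86] [-3.13  0.02  1.71] F [ 0.62  0.88 -0.15] w 0.41106773744113584 t 6.85
turn units(tool now) [-0.08  0.19  0.01] | shift units, tool axes now [0.05 0.41 0.29] | in target axes [0.04 0.41 0.3 ]
```

```bash
python3 -m crank '[[[0,0.4,0,0,0.2,0],[0,0,0.15,0,0,0],[0,0,0.15,0,0,0],[0,0,0.1,0,0,0],[0,0,0.1,0,0,0]]]' ;python3 -m crank '[[[0,0,0.1,0,0,0],[0,0,0.1,0,0,0]]]'
python3 - <<'E'
from h import *
plan(DOWN,st(-130,0,228))
a=ctrl.get_image("top");b=ctrl.get_image("scene")
for im in(a,b):
    P=pts(im).reshape(-1,3);l=SR.inv().apply(P-S); m=(l[:,2]>150)&(l[:,2]<240)&(abs(l[:,1])>18)&(abs(l[:,1])<36)&(l[:,0]<-20)&(l[:,0]>-160)
    q=l[m]; k=q[:,0]>-105
    print(m.sum(),"slope deg",np.degrees(np.arctan(np.polyfit(q[k,0],q[k,2],1)[0])),q[k].mean(0),q.min(0),q.max(0))
E
```

```text
clock: 7.27
eef_pos: [495.4, -336.9, 227.4]
tool_rot: [-3.133, 0.002, 1.71]
force: [-6.5, 4.6, 24.9]
width: -0.3
clock: 7.43
eef_pos: [495.3, -336.8, 227.7]
tool_rot: [-3.135, 0.007, 1.71]
force: [-5.2, 3.2, 17.8]
width: -0.2
pose [ 495.27 -336.81  227.7 ] [-3.14  0.01  1.71] F [-5.24  3.16 17.76] w -0.23598138877679836 t 7.4333
turn units(tool now) [-0.06  0.06 -0.01] | shift units, tool axes now [ 0.05  0.04 -0.01] | in target axes [ 0.05  0.04 -0.01]
246 slope deg 0.7968136816996647 [-56.1    7.25 209.11] [-133.62  -31.95  198.72] [-20.08  31.79 232.41]
258 slope deg 0.1681874882532615 [-63.13   0.93 207.3 ] [-133.9   -35.94  198.91] [-21.1   33.88 228.4 ]
```

```bash
cat >> h.py <<'E'
HC=np.array([577,272.5,149.]);HR=Ro.from_euler("ZYX",[.11,-.67,0])
M=HR.as_matrix();GR=Ro.from_matrix(np.stack([M[:,1],M[:,0],-M[:,2]],1)); GZ=-M[:,2]
E
python3 -m crank '[[[0,0,-0.5,0,0,0],[0,0,-1,0,0,0],[0,0,-1,0,0,0],[0,0,-1,0,0,0],[0.5,0,-1,0,0,0],[1,0,-0.9,0,0,0],[1,0,-0.3,0,0,0],[1,0,0,0,0,0],[1,0,0,0,0,0],[1,0,0,0,0,0],[1,0,0,0,0,0],[1,0,0,0,0,0]]]' -0.4
python3 -c "
from h import *
plan(GR,HC-GZ*70)"
```

```text
clock: 8.53
eef_pos: [458.6, -111.9, 401.1]
tool_rot: [-3.131, 0.016, 1.695]
force: [1.0, 0.3, -0.2]
width: 59.5
pose [ 458.63 -111.92  401.14] [-3.13  0.02  1.7 ] F [ 0.98  0.33 -0.22] w 59.54768118368931 t 8.5333
turn units(tool now) [-6.5   0.1   0.18] | shift units, tool axes now [12.35  4.12  6.34] | in target axes [12.3  -1.04  7.56]
```

```bash
python3 -m crank '[[[1,0,0,-0.6,0,0],[1,0,0,-0.6,0,0],[1,0,0,-0.6,0,0],[1,0,0,-0.6,0,0],[1,0,0,-0.6,0,0],[1,0,0,-0.6,0,0],[1,0,0,-0.6,0,0],[1,0,0,-0.6,0,0],[1,0,0,-0.6,0,0],[1,0,0,-0.6,0,0],[1,0,0,-0.5,0,0],[1,0,0,0,0,0]]]'
python3 -c "
from h import *
plan(GR,HC-GZ*70)"
```

```text
clock: 9.53
eef_pos: [408.5, 220.1, 390.1]
tool_rot: [2.5, 0.033, 1.697]
force: [-1.1, -0.5, -0.8]
width: 60.1
pose [408.53 220.09 390.11] [2.5  0.03 1.7 ] F [-1.13 -0.51 -0.81] w 60.12680004391009 t 9.5333
turn units(tool now) [-0.27  0.15  0.31] | shift units, tool axes now [ 1.25 -0.21  7.54] | in target axes [ 1.12 -0.47  7.55]
```

```bash
python3 -m crank '[[[0.3,0,0.9,-0.3,0.1,0.2],[0.3,0,0.9,0,0,0.1],[0.3,-0.1,0.9,0,0,0],[0.2,-0.1,0.9,0,0,0],[0.1,-0.1,0.9,0,0,0],[0,0,0.9,0,0,0],[0,0,0.9,0,0,0],[0,0,0.9,0,0,0],[0,0,0,0,0,0]]]'
python3 - <<'E'
from h import *
plan(GR,HC+GZ*22)
im=ctrl.get_image("scene");w=pts(im).reshape(-1,3)
cv2.imwrite("pics/v3.png",cv2.resize(im["color"][240:440,150:350],(600,600),interpolation=2)[:,:,::-1])
E
```

```text
clock: 10.28
eef_pos: [512.4, 256.9, 221.8]
tool_rot: [2.495, 0.029, 1.695]
force: [-0.1, -0.1, -1.2]
width: 59.9
pose [512.36 256.94 221.84] [2.49 0.03 1.7 ] F [-0.09 -0.06 -1.22] w 59.917598388236506 t 10.2833
turn units(tool now) [-0.22  0.14  0.28] | shift units, tool axes now [0.33 0.32 3.99] | in target axes [0.28 0.22 4.  ]
```

View pics/v3.png

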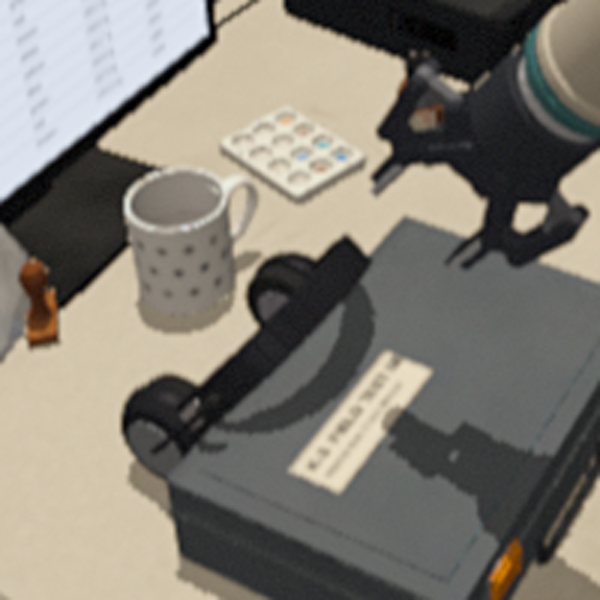

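Run:
```python
from h import *
d=np.load("scene0.npz")
for n,X in(("crown",HC),("left end y+78",HC+HR.apply([0,78,-78])),("right",HC+HR.apply([0,-78,-78])),("tcp",ctrl.read_state()["eef_pos"])):
    c=d["R"]@X+d["t"];p=d["camera_matrix"]@c/c[2];print(n,p[:2],"crop",(p[:2]-[150,240])*3)
```

```text
crown [257.92 336.13] crop [323.75 288.39]
left end y+78 [217.85 374.99] crop [203.56 404.96]
right [260.62 328.85] crop [331.85 266.54]
tcp [287.25 315.46] crop [411.76 226.39]
```

Run:
```python
from h import *
d=np.load("scene0.npz")
im=d["color"].copy()
def pr(X):
    c=d["R"]@X+d["t"];p=d["camera_matrix"]@c/c[2];return (p[:2]-[150,240])*3
o=cv2.resize(im[240:440,150:350],(600,600),interpolation=2)[:,:,::-1].copy()
for a in np.radians(np.arange(-90,91,10)):
    for r in(72,84):
        for x in(-14,14):
            p=pr(HC+HR.apply([x,r*np.sin(a),r*np.cos(a)-78]));cv2.circle(o,tuple(int(v) for v in p),2,(0,0,255) if a<-.01 else (0,255,0) if a>.01 else (255,0,255),-1)
b=np.load("top0.npz");d=b
def pr2(X):
    c=d["R"]@X+d["t"];p=d["camera_matrix"]@c/c[2];return (p[:2]-[150,195])*6
o2=cv2.resize(b["color"][195:275,150:250],(600,480),interpolation=2)[:,:,::-1].copy()
for a in np.radians(np.arange(-90,91,10)):
    for r in(72,84):
        for x in(-14,14):
            p=pr2(HC+HR.apply([x,r*np.sin(a),r*np.cos(a)-78]));cv2.circle(o2,tuple(int(v) for v in p),2,(0,0,255) if a<-.01 else (0,255,0) if a>.01 else (255,0,255),-1)
O=np.zeros((400,800,3),np.uint8);O[:,:400]=o[150:550,60:460];O[:320,400:]=cv2.resize(o2,(400,320))
cv2.imwrite("pics/v4.png",O)
```

```text
(no output)
```

View pics/v4.png

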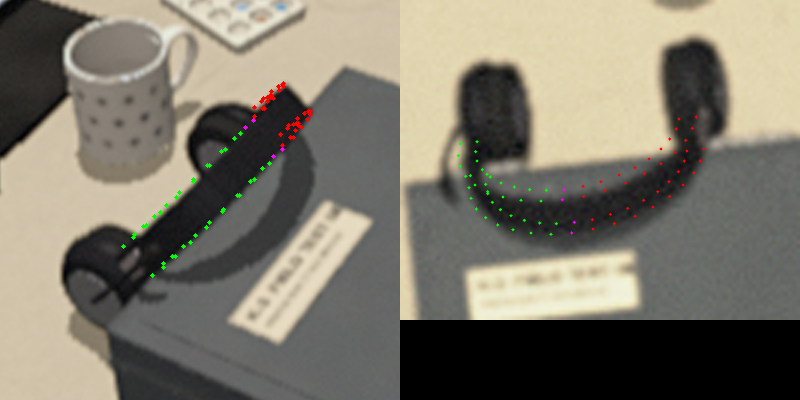

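```bash
python3 -m crank '[[[0.1,0.1,0.6,-0.2,0.1,0.2],[0.1,0.1,0.7,-0.1,0,0.1],[0.1,0,0.7,0,0,0],[0,0,0.7,0,0,0],[0,0,0.6,0,0,0],[0,0,0.4,0,0,0],[0,0,0,0,0,0]]]'
python3 -c "
from h import *
plan(GR,HC+GZ*22)"
```

```text
clock: 10.92
eef_pos: [583.4, 278.3, 147.2]
tool_rot: [2.452, -0.004, 1.687]
force: [-0.4, -0.3, -0.2]
width: 59.6
pose [583.44 278.27 147.2 ] [ 2.45 -0.    1.69] F [-0.36 -0.28 -0.21] w 59.63585970732239 t 10.9167
turn units(tool now) [ 0.19 -0.06  0.02] | shift units, tool axes now [-0.17 -0.16  0.54] | in target axes [-0.17 -0.15  0.54]
```

```bash
python3 -m crank '[[[-0.1,-0.15,0.4,0.2,0,0],[0,0,0.2,0,0,0],[0,0,0,0,0,0]]]'
python3 -m crank '[[[0,0,0,0,0,0],[0,0,0,0,0,0],[0,0,0,0,0,0],[0,0,0,0,0,0],[0,0,0,0,0,0],[0,0,0,0,0,0]]]' 1
python3 - <<'E'
from h import *
plan(GR,HC+GZ*22)
im=ctrl.get_image("scene")
cv2.imwrite("pics/v5.png",cv2.resize(im["color"][240:440,150:350],(600,600),interpolation=2)[:,:,::-1])
E
```

```text
clock: 11.17
eef_pos: [591.5, 276.8, 132.6]
tool_rot: [2.472, -0.005, 1.689]
force: [-0.9, 0.2, 0.3]
width: 59.9
clock: 11.67
eef_pos: [590.3, 277.0, 134.3]
tool_rot: [2.472, -0.006, 1.69]
force: [1.1, -0.3, -1.8]
width: 26.3
pose [590.32 277.02 134.33] [ 2.47 -0.01  1.69] F [ 1.11 -0.3  -1.76] w 26.314101381638757 t 11.6667
turn units(tool now) [-0.   -0.1   0.03] | shift units, tool axes now [-0.1  -0.06  0.06] | in target axes [-0.1  -0.06  0.07]
```

View pics/v5.png

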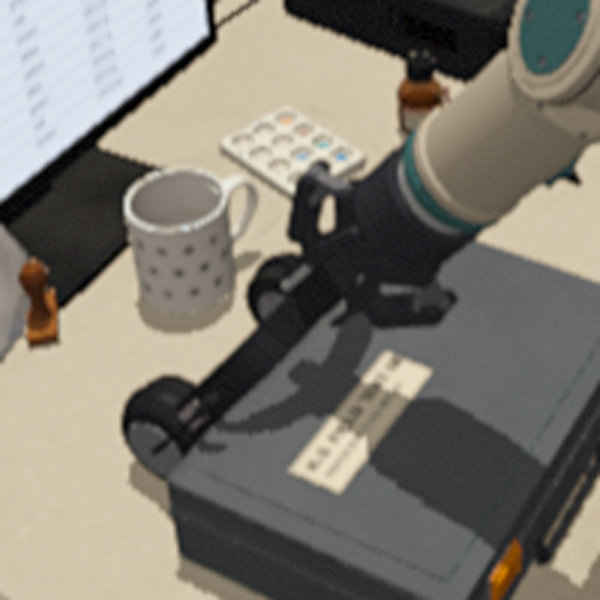

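```bash
python3 -m crank '[[[0,0.15,-0.15,0,0,0],[0,0.3,-0.35,0,0,0],[0,0.5,-0.6,0,0,0],[0,0.6,-0.75,0,0,0],[0,0.6,-0.75,0,0,0],[0,0.6,-0.75,0,0,0],[0,0.6,-0.75,0,0,0],[0,0.6,-0.75,0,0,0],[0,0.6,-0.75,0,0,0],[0,0.3,-0.4,0,0,0],[0,0,0,0,0,0]]]'
python3 -c "
from h import *
plan(DOWN,st(-70,0,430))"
```

```text
clock: 12.63
eef_pos: [588.2, 277.3, 374.7]
tool_rot: [2.483, -0.004, 1.697]
force: [-0.2, 1.2, -1.5]
width: 26.7
pose [588.23 277.26 374.66] [ 2.48 -0.    1.7 ] F [-0.25  1.18 -1.53] w 26.708089051584658 t 12.6333
turn units(tool now) [ 6.29  0.01 -0.14] | shift units, tool axes now [-19.83  -1.68  -3.73] | in target axes [-19.79  -3.88  -1.84]
```

```bash
python3 -m crank '[[[-0.4,0,-0.2,0.5,0,0],[-0.7,0,-0.2,0.6,0,0],[-0.9,0,-0.2,0.6,0,0],[-0.9,0,-0.2,0.6,0,0],[-0.9,0,-0.2,0.6,0,0],[-0.9,0,-0.2,0.6,0,0],[-0.9,0,-0.2,0.6,0,0],[-0.9,0,-0.2,0.6,0,0],[-0.9,0,-0.1,0.6,0,0],[-0.9,0,-0.1,0.6,0,0],[-0.9,0,0,0.4,0,0],[-0.9,0,0,0,0,0]]]'
python3 -c "
from h import *
plan(DOWN,st(-70,0,430))"
```

```text
clock: 13.63
eef_pos: [598.4, -34.8, 414.4]
tool_rot: [-3.091, 0.005, 1.719]
force: [0.1, -0.2, -2.3]
width: 26.9
pose [598.35 -34.8  414.4 ] [-3.09  0.01  1.72] F [ 0.12 -0.17 -2.31] w 26.856157823001247 t 13.6333
turn units(tool now) [-0.48  0.05  0.08] | shift units, tool axes now [-9.42 -2.86 -0.33] | in target axes [-9.44 -2.77 -0.52]
```

```bash
python3 -m crank '[[[-0.9,-0.3,-0.1,-0.2,0,0.1],[-0.9,-0.3,-0.1,-0.2,0,0],[-0.9,-0.3,-0.1,0,0,0],[-0.9,-0.3,-0.1,0,0,0],[-0.9,-0.3,-0.1,0,0,0],[-0.9,-0.3,0,0,0,0],[-0.9,-0.3,0,0,0,0],[-0.9,-0.3,0,0,0,0],[-0.7,-0.2,0,0,0,0],[-0.5,-0.1,0,0,0,0],[-0.3,0,0,0,0,0],[0,0,0,0,0,0]]]'
python3 - <<'E'
from h import *
plan(DOWN,st(-70,0,430))
c=ctrl.read_state()["eef_pos"]
for n in("scene","top"):
    im=ctrl.get_image(n);w=pts(im).reshape(-1,3)
    l=w-c
    # headset cups & band: dark points well below and around
    m=(abs(l[:,0])<70)&(abs(l[:,1])<115)&(l[:,2]<8)&(l[:,2]>-175)
    m&=(abs(l[:,1])>25)
    P=w[m]; u=l[m]
    print(n,m.sum(),u.min(0),u.max(0))
    np.save("hs_"+n+".npy",P)
    if n=="scene":cv2.imwrite("pics/v6.png",cv2.resize(im["color"][90:290,290:490],(600,600),interpolation=2)[:,:,::-1])
E
```

```text
clock: 14.63
eef_pos: [545.2, -331.5, 412.5]
tool_rot: [-3.1, 0.018, 1.691]
force: [-0.3, -0.7, -2.0]
width: 27.0
pose [ 545.18 -331.49  412.46] [-3.1   0.02  1.69] F [-0.29 -0.74 -1.96] w 27.015374460592373 t 14.6333
turn units(tool now) [-0.4   0.17 -0.19] | shift units, tool axes now [ 0.1   0.34 -0.6 ] | in target axes [ 0.11  0.37 -0.58]
scene 1753 [ -55.85  -93.19 -156.4 ] [31.76 99.23  7.73]
top 656 [ -56.05   42.18 -138.06] [21.37 99.57  7.9 ]
```

View pics/v6.png

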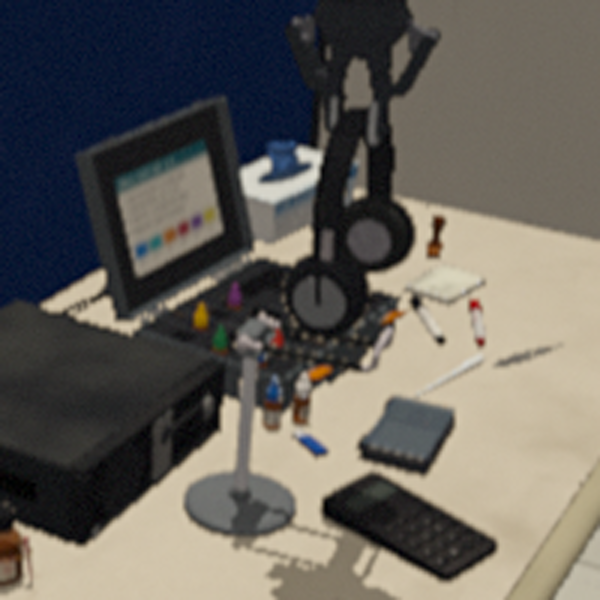

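```bash
cat >> h.py <<'E'
def fit_full(P,p0):
    def f(p):
        l=hsR(p).inv().apply(P-p[:3])
        b=sdbox(np.hypot(l[:,1],l[:,2]+78),l[:,0],78,6,14)
        c=sdbox(abs(l[:,1]),np.hypot(l[:,0],l[:,2]+138),75,20,40)
        return np.where(l[:,2]>-85,b,np.where(l[:,2]<-105,c,0*c))
    r=least_squares(f,p0,loss="soft_l1",f_scale=2,x_scale=[10,10,10,.1,.1,.1]); return r.x,f(r.x)
E
python3 - <<'E'
from h import *
c=ctrl.read_state()["eef_pos"]
A=np.load("hs_scene.npy");B=np.load("hs_top.npy")
for P in(A,np.vstack([A,B])):
    x,r=fit_full(P,np.r_[c+[0,0,22],SY,0,0]); print(x,np.median(abs(r)),np.percentile(abs(r),80),"in stand frame:",SR.inv().apply(x[:3]-S),"tool-rel",x[:3]-c)
E
```

```text
[ 546.31 -333.41  432.15    0.12    0.04   -0.04] 1.563448856188117 3.4837294668617917 in stand frame: [-80.21  -5.27 432.15] tool-rel [ 0.63 -5.13 19.15]
[ 546.21 -327.16  430.84    0.13    0.06   -0.08] 1.4762555639182438 3.5493355760847325 in stand frame: [-79.44   0.93 430.84] tool-rel [ 0.53  1.13 17.84]
```

```bash
python3 -m crank '[[[0.1,0.2,0,-0.3,0.3,-0.2],[0,0.15,0,-0.2,0.2,0],[0,0,0,0,0,0],[0,0,0,0,0,0]]]'
cat > fit.py <<'E'
from h import *
plan(DOWN,st(-70,0,240))
c=ctrl.read_state()["eef_pos"];A=[]
for n in("scene","top"):
    w=pts(ctrl.get_image(n)).reshape(-1,3);l=SR.inv().apply(w-c)
    m=(abs(l[:,0])<70)&(abs(l[:,1])<115)&(l[:,2]<8)&(l[:,2]>-165)&(abs(l[:,1])>30)
    if c[2]<390: m&=~((abs(l[:,1])<38)&(w[:,2]<235))
    A.append(w[m]) 
for P in(A[0],np.vstack(A)):
    x,r=fit_full(P,np.r_[c+[0,0,22],SY,0,0]); print(len(P),x,np.median(abs(r)),np.percentile(abs(r),80),"stand frame:",SR.inv().apply(x[:3]-S),"tool-rel",x[:3]-c)
E
python3 fit.py
```

```text
clock: 15.07
eef_pos: [557.8, -316.2, 413.0]
tool_rot: [3.129, -0.041, 1.727]
force: [0.6, -0.8, -1.2]
width: 26.9
pose [ 557.76 -316.15  413.03] [ 3.13 -0.04  1.73] F [ 0.57 -0.81 -1.15] w 26.916794178715648 t 15.0667
turn units(tool now) [ 0.12 -0.39  0.15] | shift units, tool axes now [-0.57 -0.2   5.75] | in target axes [-0.34 -0.12  5.77]
1716 [ 557.47 -316.29  430.93    0.16   -0.01   -0.  ] 1.5724647112527208 3.614557756412978 stand frame: [-66.77  10.13 430.93] tool-rel [-0.29 -0.14 17.89]
2394 [ 557.3  -312.03  430.15    0.17    0.     -0.03] 1.3768975839524842 3.3404359734229163 stand frame: [-66.35  14.37 430.15] tool-rel [-0.46  4.12 17.11]
```

```bash
python3 -m crank '[[[-0.2,-0.1,0.2,0,0,0.1],[-0.2,0,0.6,0,0,0],[0,0,0.8,0,0,0],[0,0,0.8,0,0,0],[0,0,0.8,0,0,0],[0,0,0.8,0,0,0],[0,0,0.6,0,0,0],[0,0,0.3,0,0,0],[0,0,0,0,0,0]]]'
python3 fit.py
```

```text
clock: 15.92
eef_pos: [556.3, -325.5, 258.7]
tool_rot: [3.131, -0.033, 1.711]
force: [-0.1, 0.1, -1.6]
width: 26.6
pose [ 556.28 -325.52  258.65] [ 3.13 -0.03  1.71] F [-0.14  0.11 -1.62] w 26.642191523996058 t 15.9167
turn units(tool now) [ 0.1  -0.31  0.  ] | shift units, tool axes now [-0.06 -0.03  0.62] | in target axes [-0.04 -0.03  0.62]
1381 [ 555.07 -323.5   275.53    0.15   -0.     -0.03] 1.5241491268493803 3.749967432793966 stand frame: [-70.15   3.32 275.53] tool-rel [-1.21  2.02 16.87]
1898 [ 554.85 -322.44  276.68    0.15   -0.01   -0.03] 1.4502204784771635 3.597538134205169 stand frame: [-70.23   4.4  276.68] tool-rel [-1.43  3.08 18.03]
```

```bash
python3 -m crank '[[[-0.12,0,0.3,0,0.2,0],[0,0,0.4,0,0,0],[0,0,0.4,0,0,0],[0,0,0.3,0,0,0],[0,0,0.1,0,0,0],[0,0,0,0,0,0]]]'
python3 fit.py
```

```text
clock: 16.52
eef_pos: [561.2, -328.3, 215.8]
tool_rot: [3.121, -0.05, 1.71]
force: [0.2, -0.7, -2.1]
width: 26.9
pose [ 561.21 -328.3   215.77] [ 3.12 -0.05  1.71] F [ 0.19 -0.72 -2.1 ] w 26.911654336841092 t 16.5167
turn units(tool now) [ 0.19 -0.48 -0.02] | shift units, tool axes now [ 0.12 -0.16 -0.81] | in target axes [ 0.08 -0.18 -0.81]
1363 [ 560.25 -327.74  233.35    0.14   -0.02   -0.  ] 1.5658517628602482 3.5022150151292752 stand frame: [-65.62  -1.6  233.35] tool-rel [-0.96  0.56 17.58]
1867 [ 560.72 -325.82  233.58    0.15   -0.01   -0.01] 1.4768044530068405 3.510645995762864 stand frame: [-64.88   0.23 233.58] tool-rel [-0.49  2.48 17.81]
```

Well centred and straight. I'll lower the last ~12 mm slowly.

```bash
python3 -m crank '[[[0,-0.1,0.1,0,0,0],[0,0,0.1,0,0,0],[0,0,0.08,0,0,0],[0,0,0,0,0,0]]]'
python3 -m crank '[[[0,0,0.06,0,0,0],[0,0,0.05,0,0,0],[0,0,0,0,0,0]]]'
python3 fit.py
```

```text
clock: 16.95
eef_pos: [559.3, -328.1, 209.1]
tool_rot: [3.118, -0.048, 1.71]
force: [-0.4, -1.0, -1.2]
width: 26.7
clock: 17.2
eef_pos: [559.6, -328.0, 205.9]
tool_rot: [3.118, -0.048, 1.71]
force: [-0.4, 0.2, -1.8]
width: 26.8
pose [ 559.6  -327.96  205.91] [ 3.12 -0.05  1.71] F [-0.37  0.19 -1.75] w 26.83675450382046 t 17.2
turn units(tool now) [ 0.23 -0.46 -0.01] | shift units, tool axes now [ 0.11 -0.1  -1.14] | in target axes [ 0.06 -0.12 -1.14]
1357 [ 558.53 -326.1   222.94    0.14   -0.02   -0.02] 1.4754015466470776 3.4891279767753667 stand frame: [-67.09   0.26 222.94] tool-rel [-1.07  1.86 17.04]
1849 [ 559.02 -324.75  223.58    0.15   -0.01   -0.02] 1.3480562755410972 3.4049782869424257 stand frame: [-66.42   1.53 223.58] tool-rel [-0.59  3.21 17.68]
```

```bash
python3 -m crank '[[[0,0,0.06,0,0,0],[0,0,0.03,0,0,0],[0,0,0,0,0,0]]]'
python3 -m crank '[[[0,0,0.04,0,0,0],[0,0,0.03,0,0,0],[0,0,0,0,0,0]]]'
```

```text
clock: 17.55
eef_pos: [560.0, -327.8, 203.4]
tool_rot: [3.117, -0.048, 1.71]
force: [0.2, 0.3, -1.5]
width: 26.8
clock: 17.8
eef_pos: [560.2, -327.7, 202.6]
tool_rot: [3.116, -0.047, 1.71]
force: [0.6, -0.0, -1.1]
width: 26.4
```

```bash
python3 -m crank '[[[0,0,0.05,0,0,0],[0,0,0.03,0,0,0],[0,0,0,0,0,0]]]'
python3 -m crank '[[[0,0,0.05,0,0,0],[0,0,0.05,0,0,0],[0,0,0,0,0,0]]]'
python3 fit.py
```

```text
clock: 18.05
eef_pos: [560.4, -327.7, 202.6]
tool_rot: [3.116, -0.045, 1.709]
force: [-0.9, -0.3, -2.4]
width: 27.1
clock: 18.3
eef_pos: [560.7, -327.6, 202.6]
tool_rot: [3.115, -0.043, 1.709]
force: [-0.4, 0.8, -1.7]
width: 26.5
pose [ 560.68 -327.58  202.62] [ 3.11 -0.04  1.71] F [-0.39  0.81 -1.67] w 26.530342738462185 t 18.3
turn units(tool now) [ 0.25 -0.41 -0.02] | shift units, tool axes now [ 0.1  -0.13 -1.25] | in target axes [ 0.05 -0.16 -1.25]
1353 [ 560.01 -326.88  219.73    0.15   -0.02   -0.01] 1.4635238512982411 3.6706806826376552 stand frame: [-65.74  -0.72 219.73] tool-rel [-0.68  0.7  17.11]
1848 [ 559.78 -324.76  220.27    0.16   -0.02   -0.02] 1.2934768289583403 3.641822085941255 stand frame: [-65.66   1.42 220.27] tool-rel [-0.9   2.82 17.65]
```

```bash
python3 -m crank '[[[0,0,0,0,0,0],[0,0,0,0,0,0],[0,0,0,0,0,0],[0,0,0,0,0,0]]]' 0.2
python3 -m crank '[[[0,0,0,0,0,0],[0,0,0,0,0,0]]]' -0.05
python3 fit.py
```

```text
clock: 18.73
eef_pos: [561.6, -327.7, 201.1]
tool_rot: [3.113, -0.044, 1.709]
force: [-0.0, -0.0, -0.9]
width: 34.3
clock: 18.9
eef_pos: [561.7, -327.7, 200.6]
tool_rot: [3.113, -0.044, 1.709]
force: [-0.4, -1.1, -0.3]
width: 44.6
pose [ 561.7  -327.65  200.59] [ 3.11 -0.04  1.71] F [-0.43 -1.1  -0.34] w 44.60226157860607 t 18.9
turn units(tool now) [ 0.27 -0.42 -0.02] | shift units, tool axes now [ 0.11 -0.16 -1.32] | in target axes [ 0.06 -0.19 -1.31]
1353 [ 560.19 -329.02  220.11    0.14   -0.01    0.02] 1.4228201565029224 3.453765966639159 stand frame: [-65.85  -2.86 220.11] tool-rel [-1.51 -1.37 19.52]
1834 [ 559.47 -324.86  219.56    0.15   -0.01   -0.01] 1.3545556759633968 3.4007524718166624 stand frame: [-65.98   1.36 219.56] tool-rel [-2.22  2.79 18.97]
```

```bash
python3 -m crank '[[[0,0,-0.2,0,0,0],[0,0,-0.3,0,0,0],[0,0,-0.4,0,0,0],[0,0,-0.6,0,0,0],[0,0,-0.9,0,0,0],[0,0,-0.9,0,0,0],[0,0,-0.9,0,0,0],[0,0,-0.9,0,0,0],[0,0,-0.6,0,0,0],[0,0,0,0,0,0],[0,0,0,0,0,0],[0,0,0,0,0,0]]]'
cat > chk.py <<'E'
from h import *
plan(DOWN,st(-70,0,400));A=[]
for n in("scene","top"):
    im=ctrl.get_image(n);w=pts(im).reshape(-1,3);l=SR.inv().apply(w-st(-67,0,222))
    m=(abs(l[:,0])<60)&(abs(l[:,1])<115)&(l[:,2]<14)&(l[:,2]>-170)&~((abs(l[:,1])<38)&(l[:,2]<-8))
    A.append(w[m])
    o=im["color"][90:290,290:490] if n=="scene" else im["color"][170:310,330:470]
    cv2.imwrite(f"pics/{n}_{ctrl.read_state()['clock']:.1f}.png",cv2.resize(o,(400,400),interpolation=2)[:,:,::-1])
    for q in("amber_bottle","calculator","pen_mug"):
        for r in ctrl.search_frame(q,im)[:1]: print(n,q,np.array(r["extent"]))
for P in(A[0],np.vstack(A)):
    x,r=fit_full(P,np.r_[st(-67,0,222),SY,0,0]); print(len(P),x,np.median(abs(r)),"stand frame:",SR.inv().apply(x[:3]-S))
E
python3 chk.py; cd pics; python3 -c "
import cv2,glob,os
f=sorted(glob.glob('*_[12]*.png'),key=os.path.getmtime)[-2:]
cv2.imwrite('v7.png',cv2.hconcat([cv2.imread(x) for x in f]))"
```

```text
clock: 20.0
eef_pos: [558.3, -334.3, 391.4]
tool_rot: [3.105, -0.042, 1.712]
force: [0.2, -0.1, -0.4]
width: 44.8
pose [ 558.26 -334.27  391.45] [ 3.1  -0.04  1.71] F [ 0.22 -0.07 -0.41] w 44.78632360433244 t 20.0
turn units(tool now) [ 0.35 -0.4   0.01] | shift units, tool axes now [ 0.27 -0.04 -0.28] | in target axes [ 0.26 -0.05 -0.29]
scene amber_bottle [291.6 270.8  17.1  29.3]
scene calculator [427.  266.5  59.4  34.4]
scene pen_mug [213.2 321.2  44.8  49.3]
top amber_bottle [321.5 189.5  18.7  18.6]
top calculator [420.9 288.9  37.6  61.2]
top pen_mug [223.9 177.7  41.6  30.4]
1554 [ 560.41 -328.56  221.57    0.15   -0.01    0.01] 1.5031283472211805 stand frame: [-65.58  -2.43 221.57]
2509 [ 559.6  -326.23  221.93    0.16   -0.02   -0.  ] 1.5429282011590715 stand frame: [-66.05  -0.01 221.93]
```

View pics/v7.png

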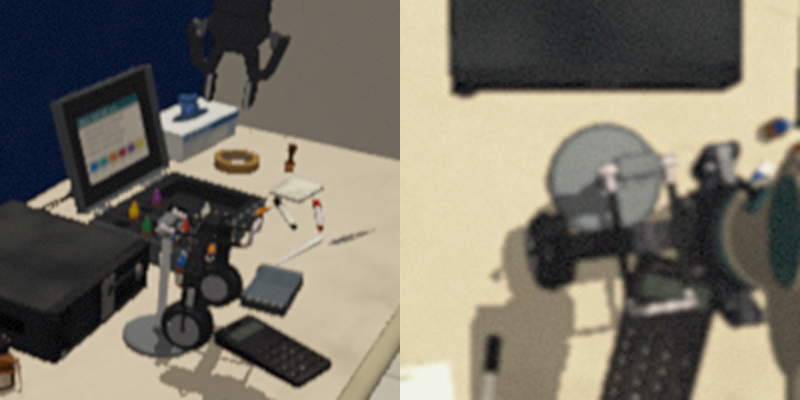

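The headset hangs over the level bar, one cup each side, and the gripper is clear. I'll check once more that it stays still, then hand in.

```bash
python3 -m crank '[[[0,0,0,0,0,0],[0,0,0,0,0,0],[0,0,0,0,0,0],[0,0,0,0,0,0],[0,0,0,0,0,0],[0,0,0,0,0,0],[0,0,0,0,0,0],[0,0,0,0,0,0],[0,0,0,0,0,0],[0,0,0,0,0,0],[0,0,0,0,0,0],[0,0,0,0,0,0]]]'; python3 chk.py; python3 -c "
from h import *
print(ctrl.finish_job())"
```

```text
clock: 21.4
eef_pos: [557.8, -334.6, 388.9]
tool_rot: [3.108, -0.045, 1.712]
force: [-0.9, -0.9, 0.4]
width: 44.5
pose [ 557.76 -334.56  388.9 ] [ 3.11 -0.04  1.71] F [-0.85 -0.93  0.42] w 44.45224016848644 t 21.4
turn units(tool now) [ 0.32 -0.43  0.01] | shift units, tool axes now [ 0.28 -0.02 -0.36] | in target axes [ 0.27 -0.03 -0.37]
scene amber_bottle [290.5 271.2  18.8  25.9]
scene calculator [388.1 232.8  70.2  74.5]
scene pen_mug [213.3 323.5  45.2  48.3]
top amber_bottle [323.2 188.2  15.1  16.9]
top calculator [420.8 289.9  38.2  57.3]
top pen_mug [225.9 175.6  45.3  29.9]
1553 [ 559.79 -328.11  221.57    0.15   -0.02    0.01] 1.5812433793312266 stand frame: [-66.12  -1.9  221.57]
2503 [ 559.67 -326.07  221.9     0.15   -0.02   -0.  ] 1.523023608645694 stand frame: [-65.96   0.14 221.9 ]
the job is handed in; nothing more can be done
None
```

The headset is hanging on the stand and the job is handed in, at about 21.5 s of the 64 s allowed. I folded the bar down to its stop, gripped the headset by its crown, lifted it off the case, straightened it and lowered it over both rods. Then I let go and backed straight up, leaving the gripper about 170 mm above it.

- **Bar:** the final press met the stop at about 25 N. The two cameras then measured it within 1° of level (0.2° and 0.8°).
- **Headset:** in the stand's frame the crown sits at x = -66, y = 0 and z = 222 mm, against the ideal -70, 0, 222. It was upright and square to the bar within about 1°. A second check, just over a second later, gave the same pose within 1 mm.
- **Bottle and mug:** no move went near them, and both were found where they started, to within the network's usual scatter.
- **Calculator:** its final scene-camera detection was off, at (388, 233) instead of (427, 266). That box looks like the headset, which now hangs next to it in that view. The top camera put the calculator at its original spot, and so did the scene camera 1.4 s earlier, so I take it as undisturbed.
- **Camera disagreement:** the scene camera alone put the crown about 2 mm to one side (y = -2 mm) of the combined result, which is within calibration error.

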